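# Cap a media bottle for the autoclave

## Task

Exchange the two square bottles: the finished red-capped one goes from the grey capping stand to the middle of the green pad, and the blue-capped one from the pad into the stand's square well, each set down upright and not dropped. Then, with the bottle in the stand, screw the blue cap clockwise until it bottoms out, and back it off a quarter turn so that it can vent in the autoclave. Finish while still gripping the blue cap at that setting, so that I can tape it; leave the other things on the bench alone.

Things in the scene. Friction and masses are not known exactly. Their poses are not given: they have to be found in the camera images.
- red_mid (a point): Polypropylene bottle, off-white, 44 mm square with 4 mm rounded edges; straight sides up to 66 mm above its base, shoulder up to 72 mm, then a neck; about 0.2 kg. Its red screw cap is fixed. The point lies on the bottle's axis half-way up, 52 mm above its base (the whole is 104 mm high); z points up, x and y across the flat sides.
- red_cap (a point): Centre of the red cap: on the axis, 92 mm above the bottle's base. The cap is 34 mm across, 24 mm high (80 to 104 mm above the base), ribbed; the bottle may be carried by it.
- blue_mid (a point): Polypropylene bottle, off-white, 44 mm square with 4 mm rounded edges; straight sides up to 66 mm above its base, shoulder up to 72 mm, then a neck; about 0.2 kg. The point lies on the bottle's axis 52 mm above its base; z points up, x and y across the flat sides. It carries the blue cap.
- blue_cap_mid (a point): Centre of the blue screw cap: on the bottle's axis, 92 mm above its base when the cap is fully down, higher by 3 mm per turn when unscrewed (at most 94.3 mm). The cap is 34 mm across, 24 mm high, ribbed, with a white line on its top from near the centre to the rim along its own +x. It cannot come off and the bottle may be carried by it.
- blue_cap: The blue cap as a part; origin on the bottle's axis, 92 mm below the cap's centre.
- cap_turn (a joint): Angle of the blue cap on its bottle in rad: 0 = bottomed out against a firm stop, grows as the cap is unscrewed (anticlockwise seen from above); a quarter turn is 1.571. It starts about 2.0 to 2.8 and stays where it is left; friction of the thread about 0.02 N m; the stop stands well over 0.5 N m, the grip slips first. The cap sinks or rises 3 mm per turn.
- stand_well (a point): Centre of the floor of the square well in the capping stand, 8 mm above the bench; x and y lie along the well's sides. The stand is a fixed grey block, 92 x 92 x 26 mm; the well is 50 mm square (bottle plus 3 mm on each side, so it can twist about 0.13 rad), 18 mm deep, with a 4 mm chamfer at its mouth; it keeps the bottle from turning. Any of the four ways round fits. A seated bottle stands on the floor of the well.
- pad_top (a point): Centre of the top of the fixed green pad, 90 x 90 mm, 4 mm above the bench, with a white square outline 58 mm wide; x and y along its sides.
- bottle_red: The red-capped bottle; origin at the centre of its base.
- bottle_blue: The blue-capped bottle; origin at the centre of its base.
- saline: White round bottle with green cap, 56 mm across, 168 mm high, origin at the centre of its base; a bystander.
- timer: White kitchen-type timer lying flat, 72 x 66 x 18 mm, origin at the centre of its underside; a bystander.
- tape_roll: Roll of beige tape lying flat, 103 mm across, 25 mm high, origin at the centre of its underside; a bystander.
- beaker_s: Small empty glass beaker, 52 mm across, 61 mm high, origin at the centre of its base; a bystander. The bench between the stand and the pad is bare, so a bottle can be parked there for a while.
Not all that is in view belongs to the job. Leave any yellow look-alike of the bottle_blue alone.

How it is judged:
On the way, in this order (a step that is already met when the one before it is completed fails the run):
1. The bottles have changed places: red cap upright on the pad, blue cap seated in the stand's well (horizontal distance between blue_mid and stand_well below 0.006 m and z of blue_mid in the frame of stand_well between 0.048 and 0.056 m and angle between each of blue_mid, red_mid's own z axis and vertical below 0.08 rad and horizontal distance between red_mid and pad_top below 0.02 m and z of red_mid in the frame of pad_top between 0.048 and 0.056 m), for 0.2 s.
2. With its bottle in the well, the blue cap is screwed down to the stop (within 0.06 rad) (horizontal distance between blue_mid and stand_well below 0.006 m and z of blue_mid in the frame of stand_well between 0.048 and 0.056 m and angle between blue_mid's own z axis and vertical below 0.08 rad and value of joint cap_turn below 0.06 rad), for 0.1 s.
At the end, for the whole second after the job is handed in: Fingers grip the blue cap (over 2 N), still, 1.27 to 1.87 rad above its stop; its bottle upright in the well (6 mm of centre, 4 mm of full depth); the red-capped bottle upright, at rest, untouched on the pad within 20 mm of its centre (all of step 1 and value of joint cap_turn between 1.27 and 1.87 rad and velocity of joint cap_turn between -0.1 and 0.1 rad/s and contact force between the fingers and blue_cap above 2 N and contact force between the fingers and bottle_red below 0.5 N and linear speed of bottle_red below 0.02 m/s); the arm keeps its last pose, push and grip.
It fails at once if a bystander was moved more than 30 mm or tipped (distance of any of saline, timer, tape_roll, beaker_s from where it was at the start of the episode above 0.03 m or angle between any of saline, timer, tape_roll, beaker_s's own z axis and vertical above 0.4 rad).
It fails at once if a bottle was tipped over (angle between any of red_mid, blue_mid's own z axis and vertical above 0.7 rad).
It fails at once if a bottle was dropped (fell from more than about 25 mm) ((linear speed of bottle_red above 0.7 m/s and contact force between each of the arm, the fingers and bottle_red below 0.05 N) or (linear speed of bottle_blue above 0.7 m/s and contact force between each of the arm, the fingers and bottle_blue below 0.05 N)).
It also fails if it takes over 72 s, if anything falls off the work surface, if the arm or the gripper's body presses on something with over 40 N, if the wrist force passes 120 N, or if a joint passes its speed limit or range.

## Robot

A 6-joint arm with a two-finger parallel gripper is mounted at the origin on a cart in front of the work surface, level with it; the furniture and walls round the work are solid. World frame = base frame: x ahead of the robot, y to its left, z up, the work surface at z = 0. Lengths are in m, angles in rad, forces in N, time in s.
With the tool pointing down it reaches from about 0.3 to 0.75 m from the base axis. Payload 8.5 kg.
Tool frame: the origin (TCP) lies at the very end of the fingers, on their centre line; the grasp point (between the pads) lies 19 mm behind it; y points along the fingers, z is the direction in which the jaws open and shut, and the axes are right-handed (so a half turn about y gives the same grasp; the last joint's range is limited). The gripper opens to 88 mm and grips with 3 to 60 N. Pads are 18 mm wide; open, the fingers measure 123 mm over their backs; the gripper's body (75 mm by 187 mm) begins 45 mm behind the grasp point.
Start: joints at [1.034, 0.381, 1.297, -0, 1.464, -0.215], TCP at [0.174, 0.522, 0.239] pointing down, gripper open.
Joint ranges: [-3.11, 3.11], [-0.89, 2.33], [0.22, 2.48], [-1.42, 4.56], [0.17, 2.85], [-2.88, 2.88]. Speed limits (rad/s): [2.39, 2.39, 3.14, 3.14, 3.14, 3.14].

## Interface

Orientations are given as [roll, pitch, yaw] about the fixed x, y, z axes, in that order (R = Rz(yaw) Ry(pitch) Rx(roll)).
In Python, from cell import state, snapshot, close_job, boxes_of, trace, tip_of gives the robot as it stands.
- The arm moves only by the tool move_arm, never from a script. Its argument "motion" is one flat list of numbers, 4 for each row, row after row: the shift along the tool's x, y, z in cm, then the turn about the tool's y in rad. A call has 1 to 8 rows; each row is the pose to reach, as a shift and turn from the pose commanded when the call began, along the tool's axes at that moment; what a row does not reach only later rows make up. A row lasts 1/12 s, in which the tool goes at most 41.7 mm and 7.16 degrees, less where a joint would pass 70% of its speed; a pose out of reach is approached as far as the arm can. A call with a gripper value outside its range is refused whole. "hand" is the opening, from 0 (shut) to 1 (fully open), set as the call begins (left out, the last holds). The fingers move at their own pace and stop on an object; the grip force is fixed at half the most. Time passes only in rows, so rows that repeat a pose let the fingers close. It gives the time, the measured TCP pose, the force and the opening at its end, in the units of the state.
- state(): the state, without advancing time (a new reading comes with each control period).
- snapshot(name): name is "side" or "top" or "wrist"; returns a dict with "color" (420x560x3 uint8, red, green, blue), "fx", "fy", "cx", "cy" (pixels), "k1" (the pictures are not rectified: a ray, as slopes to the right and down, at radius r is drawn at 1 + k1 r^2 times it, then the intrinsics apply), "rvec" (rotation vector, rad) and "tvec" (3), from world to camera coordinates, as OpenCV has them; the wrist camera has in their place "T_tool_cam" (4x4, takes a point from camera to tool coordinates, whose origin is the TCP and whose axes are the tool frame's). Camera axes: x right, y down, z forward; pixel columns grow to the right and rows downward; lengths in m; the calibration is good to about 2 mm. A picture is of the moment at which its call begins: read the wrist's pose just before it. There is no depth.
- close_job(): hands the job in, once; it reports no verdict.
Trained networks look in a picture, given as the dict that the camera call returned (one of the last four; its "shot" number tells which), for a name from the list of things; names that differ only in an ending like _2 or _b are one class to them, and where a whole thing is asked for, a point or a joint stands for the part that bears it (a point fixed in the world has none). Each returns a list of dicts, best first, with "confidence" (0 to 1); they miss things now and then, are a little off and sometimes report something else, mostly with a low value. They report only what shows in the picture. A call takes as long as a camera call. They do not tell look-alikes from the thing itself.
- boxes_of(picture, target): "xyz" ([x, y, z] in m, in world coordinates, good to about 4 mm: the middle of the surface that is visible of it).
- trace(picture, target): "mask" (420x560 bool, what is visible of it).
- tip_of(picture, target): "xyz" ([x, y, z] in m, in world coordinates, good to about 4 mm: a listed point, or the origin of a listed thing).
The state is a dict: "time": time; "joint_positions": joint angles; "joint_vel": joint speeds; "tau": joint torques, N m; "eef_pos": TCP position; "orientation": TCP orientation; "force": force on the tool from outside, world axes, zero at the start; "torque": the same for the moment, N m; "finger_gap": finger opening in m.
Only numpy, scipy, OpenCV 4.12 (cv2) and the standard library are available. Lean on these libraries where they do the work, as an engineer would, in place of code of your own. Each camera call takes 0.05 s, during which the arm holds its last target. There are 200 camera calls.

## Working session

There is one attempt and no reset: what is moved stays moved. The work goes in short steps, Python scripts to look and compute and a tool call to move; the robot and the scene stay as the last step left them, time stands still between calls to the robot, and variables do not carry over. Pictures are saved under pics/ and viewed, on a budget of 10 in all, crops included, one or two more only if the job needs it, and the job is handed in when it is done.

Besides the shell and the picture viewer there is one more tool, called after "Request:" by a JSON object that holds its "api" and its "payload", one argument or row to a line. move_arm: Moves the arm, as the interface text tells. Its arguments: {"type":"object","properties":{"motion":{"type":"array"},"hand":{"type":"number"}},"required":["motion"]}

```bash
mkdir -p pics; cat > h.py <<'E'
import numpy as np, cv2
from scipy.spatial.transform import Rotation as R
from cell import *
def save(p,n): cv2.imwrite(f'pics/{n}.png',p['color'][:,:,::-1])
def proj(p,X):
    Rm=cv2.Rodrigues(np.array(p['rvec'],float))[0]; c=np.atleast_2d(X)@Rm.T+np.array(p['tvec']).ravel()
    s=c[:,:2]/c[:,2:]; s=s*(1+p['k1']*(s**2).sum(1,keepdims=True))
    return s*[p['fx'],p['fy']]+[p['cx'],p['cy']]
def unproj(p,uv,z):
    uv=np.atleast_2d(np.asarray(uv,float)); d=(uv-[p['cx'],p['cy']])/[p['fx'],p['fy']]
    s=d.copy()
    for _ in range(20): s=d/(1+p['k1']*(s**2).sum(1,keepdims=True))
    Rm=cv2.Rodrigues(np.array(p['rvec'],float))[0]; t=np.array(p['tvec']).ravel()
    C=-Rm.T@t; D=np.c_[s,np.ones(len(s))]@Rm
    return C+D*((z-C[2])/D[:,2])[:,None]
def tool(s=None):
    s=s or state(); return np.array(s['eef_pos']),R.from_euler('xyz',s['orientation']).as_matrix()
E
python3 - <<'E'
from h import *
np.set_printoptions(precision=4,suppress=True)
s=state();print({k:np.round(v,3) for k,v in s.items()}); p,Rm=tool(s);print(Rm)
a=snapshot('top');b=snapshot('side');save(a,'top');save(b,'side')
cv2.imwrite('pics/both.png',cv2.resize(np.vstack([a['color'],b['color']])[:,:,::-1],(400,600)))
print({k:v for k,v in a.items() if k!='color'})
for q,n in((a,'top'),(b,'side')):
  for t in ['red_cap','red_mid','blue_cap_mid','blue_mid','stand_well','pad_top','saline','timer','tape_roll','beaker_s']:
    print(n,t,[(np.round(d['xyz'],3),round(d['confidence'],2),proj(q,d['xyz']).round()[0]) for d in tip_of(q,t)])
E
```

```text
{'time': np.float64(0.0), 'joint_positions': array([ 1.034,  0.381,  1.298,  0.   ,  1.464, -0.215]), 'joint_vel': array([ 0.   ,  0.002, -0.   ,  0.   ,  0.001, -0.001]), 'tau': array([  0.001, -43.791, -22.456,   0.071,   0.035,  -0.   ]), 'eef_pos': array([0.174, 0.522, 0.238]), 'orientation': array([-1.572,  0.   , -0.322]), 'force': array([ 0.592, -0.384, -0.028]), 'torque': array([0.005, 0.027, 0.046]), 'finger_gap': np.float64(0.088)}
[[ 0.9487 -0.0007  0.3163]
 [-0.3163 -0.0012  0.9487]
 [-0.0003 -1.     -0.0014]]
{'fx': 467.4569708419153, 'fy': 467.4569708419153, 'cx': 286.9706596751915, 'cy': 209.63842200587783, 'k1': -0.1251843722213071, 'rvec': array([ 2.206 , -2.1444,  0.1094]), 'tvec': array([-0.029 ,  0.5785,  1.5098]), 'shot': 1}
top red_cap [(array([0.47 , 0.143, 0.101]), 0.66, array([236., 241.]))]
top red_mid [(array([ 0.409, -0.217,  0.055]), 0.72, array([349., 263.])), (array([0.475, 0.144, 0.058]), 0.63, array([237., 240.])), (array([0.613, 0.198, 0.002]), 0.57, array([224., 199.]))]
top blue_cap_mid [(array([0.609, 0.106, 0.094]), 0.57, array([250., 197.])), (a
[... 1549 characters left out ...]
.])), (array([0.606, 0.106, 0.05 ]), 0.66, array([279., 197.])), (array([ 0.743, -0.378,  0.049]), 0.55, array([409., 278.]))]
side stand_well [(array([0.472, 0.142, 0.004]), 0.85, array([239., 215.]))]
side pad_top [(array([ 0.406, -0.223,  0.006]), 0.74, array([277., 299.])), (array([ 0.385, -0.391,  0.001]), 0.44, array([303., 349.]))]
side saline [(array([0.703, 0.193, 0.   ]), 0.94, array([290., 186.]))]
side timer [(array([0.407, 0.379, 0.   ]), 0.77, array([192., 184.])), (array([ 0.409, -0.212,  0.057]), 0.63, array([276., 284.]))]
side tape_roll [(array([ 0.389, -0.388,  0.003]), 0.73, array([304., 346.]))]
side beaker_s [(array([ 0.615,  0.194, -0.001]), 0.76, array([269., 194.]))]
```

View pics/top.png

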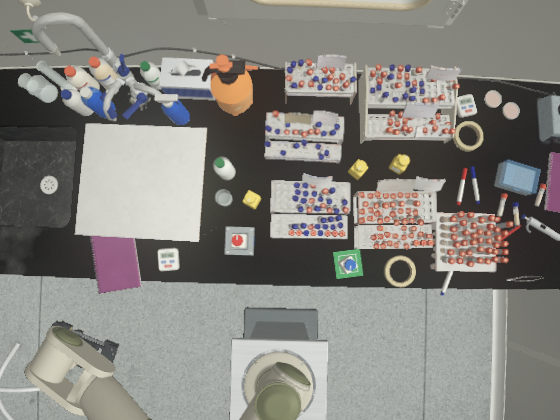

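View pics/side.png

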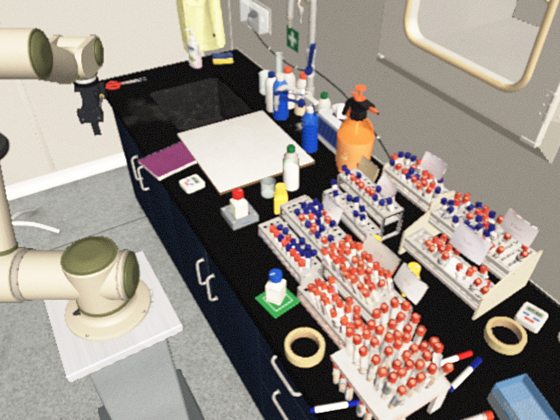

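Top view: the red-capped bottle is in the grey stand at (237,240) and the blue-capped one is on the green pad at (348,263). Possible mix-ups are the yellow look-alikes at (252,199), (358,169) and (400,163), plus the tube racks' red and blue caps at (275–435,60–250). I choose (348,263) as blue and (237,240) as red, and check both in a crop.

```bash
cat >> h.py <<'E'
def plan(pos=None,jaw=None,s=None):
    """shift (cm, tool axes) and turn to reach TCP pos with jaw direction angle jaw (world, rad; exact, not mod pi)"""
    p,Rm=tool(s); pos=p if pos is None else np.array(pos); d=Rm.T@(pos-p)*100
    cur=np.arctan2(Rm[1,2],Rm[0,2]); t=0 if jaw is None else -((jaw-cur+np.pi/2)%np.pi-np.pi/2)
    print('shift cm',np.round(d,2),'turn',round(t,3),'cur jaw',round(cur,3),'j6',round(float((s or state())['joint_positions'][5]),3))
E
python3 - <<'E'
from h import *
np.set_printoptions(precision=4,suppress=True)
a=snapshot('top')
I=a['color'];c=[cv2.resize(I[v-30:v+30,u-30:u+30],(390,390),interpolation=2) for u,v in((240,240),(349,262))]
cv2.imwrite('pics/crop.png',np.hstack(c)[:,:,::-1])
def sq(mask,z):
    k,_=cv2.findContours(mask.astype(np.uint8),0,1);k=max(k,key=cv2.contourArea).reshape(-1,2)
    w=unproj(a,k,z)[:,:2];r=cv2.minAreaRect((w*1000).astype(np.float32));return np.round(r[0],1),np.round(r[1],1),r[2]
hsv=cv2.cvtColor(I,cv2.COLOR_RGB2HSV);g=cv2.inRange(hsv,(45,90,60),(85,255,255));m=np.zeros_like(g);m[235:290,320:380]=g[235:290,320:380]
print('pad',sq(m,.004))
for t,z in(('stand_well',.026),('bottle_blue',.066),('bottle_red',.066)):
    for d in trace(a,t)[:3]: print(t,round(d['confidence'],2),sq(d['mask'],z))
for d in trace(a,'stand_well')[:0]:pass
plan([.38,-.2,.30],np.pi/2)
plan([.44,.14,.30],np.pi/2)
E
```

```text
pad (array([ 407.9, -219. ]), array([90.1, 90.7]), 9.215943336486816)
stand_well 0.76 (array([472.9, 139.4]), array([94.6, 92.8]), 89.07736206054688)
bottle_blue 0.81 (array([ 738.9, -376.8]), array([50. , 63.8]), 57.69004440307617)
bottle_blue 0.77 (array([ 405.7, -208.9]), array([48.4, 48.9]), 34.71169662475586)
bottle_blue 0.71 (array([607. , 104.4]), array([46.6, 47. ]), 61.04852294921875)
bottle_red 0.5 (array([472.2, 136.2]), array([41.5, 41.6]), 2.00111985206604)
shift cm [ 42.38  -6.12 -61.96] turn -0.322 cur jaw 1.249 j6 -0.215
shift cm [ 37.32  -6.13 -27.8 ] turn -0.322 cur jaw 1.249 j6 -0.215
```

View pics/crop.png

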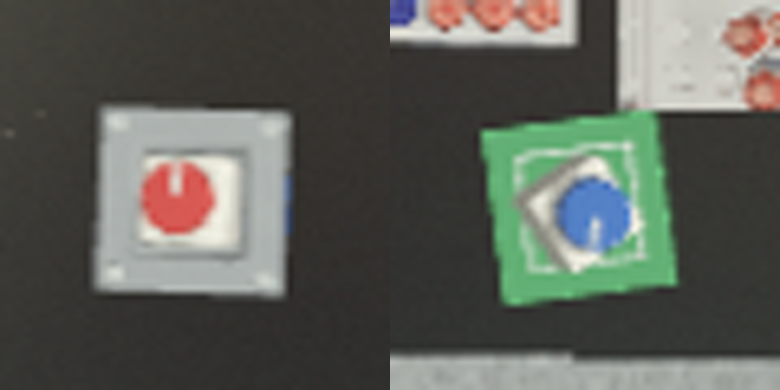

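The crop confirms the choice: the red cap is in the grey stand and the blue cap is on the green pad, with its bottle twisted about 35°. Now I move over the stand, then toward the pad.

Request:
{"api": "move_arm", "payload": {
  "motion": [18.7,-3,-13.9,0,18.7,-3,-13.9,0,18.7,-3,-13.9,0,18.7,-3,-13.9,0,18.7,-3,-13.9,0,18.7,-3,-13.9,0,18.7,-3,-13.9,0],
  "hand": 1
}}

```text
time: 1.93
eef_pos: [0.3098, 0.3279, 0.2696]
orientation: [-1.57, -0.002, -0.326]
force: [0.2, -0.1, -0.2]
finger_gap: 0.088
```

Request:
{"api": "move_arm", "payload": {
  "motion": [18.7,-3,-13.9,-0.32,18.7,-3,-13.9,-0.32,18.7,-3,-13.9,-0.32,18.7,-3,-13.9,-0.32,18.7,-3,-13.9,-0.32,18.7,-3,-13.9,-0.32,18.7,-3,-13.9,-0.32,18.7,-3,-13.9,-0.32]
}}

```text
time: 2.6
eef_pos: [0.4417, 0.1386, 0.2986]
orientation: [-1.571, 0.0, -0.005]
force: [-1.1, 0.4, -0.0]
finger_gap: 0.088
```

```bash
cat >> h.py <<'E'
def wsnap():
    p,Rm=tool(); q=dict(snapshot('wrist')); T=np.eye(4);T[:3,:3]=Rm;T[:3,3]=p
    W=np.linalg.inv(T@np.array(q['T_tool_cam'])); 
    v=dict(q); v['rvec']=cv2.Rodrigues(W[:3,:3])[0]; v['tvec']=W[:3,3]; return q,v
E
python3 - <<'E'
from h import *
np.set_printoptions(precision=4,suppress=True)
q,v=wsnap();save(q,'w1');print(q['T_tool_cam'],q['fx'])
for t in['red_cap','stand_well','red_mid','blue_cap_mid']:print(t,[(np.round(d['xyz'],3),round(d['confidence'],2),proj(v,d['xyz']).round()[0]) for d in tip_of(q,t)])
plan([.40,-.21,.28],np.pi/2);print(state()['eef_pos'],state()['time'])
E
```

```text
[[ 0.0007  0.9556  0.2947 -0.0775]
 [ 0.0004 -0.2947  0.9556 -0.1463]
 [ 1.     -0.0005 -0.0006 -0.0002]
 [ 0.      0.      0.      1.    ]] 296.6722499964186
red_cap [(array([0.475, 0.142, 0.102]), 0.83, array([286., 214.]))]
stand_well []
red_mid [(array([0.468, 0.136, 0.061]), 0.69, array([281., 200.]))]
blue_cap_mid [(array([0.607, 0.104, 0.095]), 0.98, array([258., 304.]))]
shift cm [ -4.02   1.87 -35.1 ] turn 0.0 cur jaw 1.571 j6 -1.518
[0.44   0.141  0.2987] 2.85
```

View pics/w1.png

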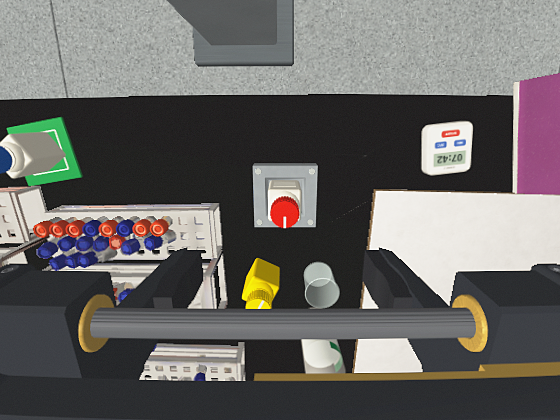

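The red cap is at (285,212) in the stand, whose outline spans (253–318,164–227); the yellow look-alike is at (262,285). I fit precise poses here.

```bash
cat >> h.py <<'E'
from scipy.optimize import minimize
def cyl(x,y,z0,z1,r):
    a=np.linspace(0,2*np.pi,48); return np.vstack([np.c_[x+r*np.cos(a),y+r*np.sin(a),a*0+z] for z in(z0,z1)])
def box(x,y,z0,z1,h,w):
    c=np.array([[1,1],[1,-1],[-1,-1],[-1,1]])*h; c=c@np.array([[np.cos(w),np.sin(w)],[-np.sin(w),np.cos(w)]])+[x,y]
    return np.vstack([np.c_[c,np.full(4,z)] for z in(z0,z1)])
def hull(v,X,S=4):
    m=np.zeros((420*S,560*S),np.uint8); h=cv2.convexHull((proj(v,X)*S+S/2-.5).astype(np.float32)); cv2.fillConvexPoly(m,np.round(h).astype(np.int32),1); return m>0
def fit(v,mask,f,x0,step=(.006,.006,.1)):
    M=cv2.resize(mask.astype(np.uint8),None,fx=4,fy=4,interpolation=0)>0
    def c(x):
        H=hull(v,f(*x)); return 1-(H&M).sum()/(H|M).sum()
    S=np.vstack([x0]+[np.array(x0)+np.eye(len(x0))[i]*step[i] for i in range(len(x0))])
    r=minimize(c,x0,method='Nelder-Mead',options=dict(initial_simplex=S,xatol=1e-4,fatol=1e-4,maxiter=150)); return np.round(r.x,4),round(1-r.fun,3)
def blob(m,uv):
    n,l=cv2.connectedComponents(m.astype(np.uint8)); k=l[int(uv[1]),int(uv[0])]; return (l==k) if k else m*0>1
def capmask(q,v,X,col):
    h=cv2.cvtColor(q['color'],cv2.COLOR_RGB2HSV); H,S,V=[h[:,:,i].astype(int) for i in range(3)]
    k=((H<8)|(H>172)) if col=='red' else (H>100)&(H<125)
    m=cv2.morphologyEx((k&(S>110)&(V>60)).astype(np.uint8),3,np.ones((5,5)))
    n,l,st,ce=cv2.connectedComponentsWithStats(m); d=np.hypot(*(ce-proj(v,X)[0]).T); d[0]=1e9; d[st[:,4]<100]=1e9
    k=l==d.argmin(); c,_=cv2.findContours(k.astype(np.uint8),0,1); o=np.zeros_like(m); cv2.fillConvexPoly(o,cv2.convexHull(np.vstack(c)),1); return o>0
E
python3 - <<'E'
from h import *
q,v=wsnap()
m=capmask(q,v,[.473,.14,.1],'red')
print('red cap',m.sum(),fit(v,m,lambda x,y:cyl(x,y,.088,.112,.017),[.473,.14]))
g=q['color'].max(2)>70
b=blob(g,proj(v,[.435,.12,.026])[0]); k,_=cv2.findContours(b.astype(np.uint8),0,1);o=np.zeros(b.shape,np.uint8);cv2.fillConvexPoly(o,cv2.convexHull(np.vstack(k)),1)
print('stand',b.sum(),fit(v,o>0,lambda x,y,w:box(x,y,0,.026,.046,w),[.473,.14,0.]))
E
```

```text
red cap 761 (array([0.4719, 0.14  ]), np.float64(0.965))
stand 4078 (array([ 0.4732,  0.141 , -0.017 ]), np.float64(0.97))
```

Request:
{"api": "move_arm", "payload": {
  "motion": [-2.2,0.6,-17.5,0,-2.2,0.6,-17.5,0,-2.2,0.6,-17.5,0,-2.2,0.6,-17.5,0,-2.2,0.6,-17.5,0,-4.2,0.6,-29,0,-4.2,0.6,-29,0,-4.2,0.6,-29,0]
}}

```text
time: 3.57
eef_pos: [0.3979, -0.1512, 0.2929]
orientation: [-1.571, -0.0, -0.0]
force: [0.8, 0.6, 0.4]
finger_gap: 0.0884
```

Request:
{"api": "move_arm", "payload": {
  "motion": [0,0,-6,0,0,0,-6,0,0,0,-6,0,0,0,-6,0]
}}

```text
time: 3.9
eef_pos: [0.3984, -0.2097, 0.2925]
orientation: [-1.57, 0.0, -0.002]
force: [-0.1, 0.8, 0.5]
finger_gap: 0.0882
```

```bash
python3 - <<'E'
from h import *
q,v=wsnap();save(q,'w2');print(state()['eef_pos'],state()['time'])
zb=.004
for t in['blue_cap_mid','blue_mid','pad_top']:print(t,[(np.round(d['xyz'],3),round(d['confidence'],2),proj(v,d['xyz']).round()[0]) for d in tip_of(q,t)])
m=capmask(q,v,[.406,-.21,.1],'blue')
print('blue cap',m.sum(),fit(v,m,lambda x,y:cyl(x,y,.085,.109,.017),[.406,-.21]))
h=cv2.cvtColor(q['color'],cv2.COLOR_RGB2HSV)
g=cv2.inRange(h,(45,90,50),(85,255,255)); n,l,st,_=cv2.connectedComponentsWithStats(g); k=1+st[1:,4].argmax()
c,_=cv2.findContours((l==k).astype(np.uint8),0,1);o=np.zeros(g.shape,np.uint8);cv2.fillConvexPoly(o,cv2.convexHull(np.vstack(c)),1)
print('pad',fit(v,o>0,lambda x,y,w:box(x,y,0,.004,.045,w),[.408,-.219,.16]))
plan([.406,-.21,.13],np.pi/2)
E
```

```text
[ 0.39838385 -0.20895026  0.29266324] 3.95
blue_cap_mid [(array([ 0.397, -0.214,  0.097]), 0.82, array([279., 187.])), (array([ 0.408, -0.212,  0.002]), 0.54, array([281., 180.]))]
blue_mid [(array([ 0.719, -0.248,  0.053]), 0.74, array([260., 372.])), (array([ 0.408, -0.211,  0.059]), 0.7, array([282., 188.])), (array([ 0.746, -0.387,  0.053]), 0.44, array([179., 384.]))]
pad_top [(array([ 0.41 , -0.223,  0.003]), 0.63, array([273., 181.])), (array([ 0.406, -0.212,  0.009]), 0.33, array([281., 180.]))]
blue cap 781 (array([ 0.4051, -0.2135]), np.float64(0.962))
pad (array([ 0.407 , -0.2201,  0.1511]), np.float64(0.969))
shift cm [ 0.75 16.3  -0.13] turn 0.0 cur jaw 1.571 j6 -2.318
```

View pics/w2.png

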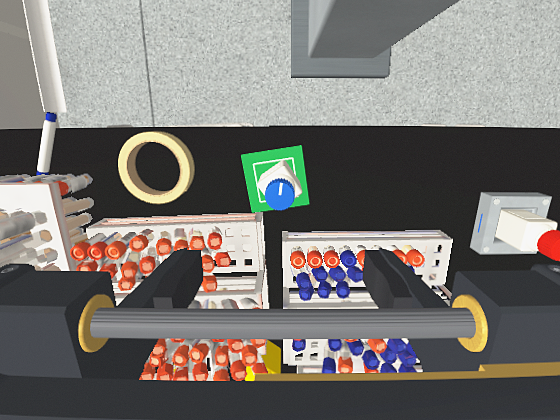

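The blue cap is at (280,190) on the pad at (275,177), clear of the racks and of the tape at (155,167). I fit the bottle yaw, then descend and grip the cap.

```bash
cat >> h.py <<'E'
def bodyfit(q,v,x,y,zb,w0,col,exclude=None):
    h=cv2.cvtColor(q['color'],cv2.COLOR_RGB2HSV)
    w=((h[:,:,1]<60)&(h[:,:,2]>120))
    m=cv2.morphologyEx(w.astype(np.uint8),cv2.MORPH_OPEN,np.ones((5,5)))>0
    f=lambda x,y,a:np.vstack([box(x,y,zb,zb+.066,.0212,a)])
    m|=capmask(q,v,[x,y,zb+.092],col)
    m&=cv2.dilate(hull(v,np.vstack([cyl(x,y,zb,zb+.07,.036),cyl(x,y,zb+.08,zb+.105,.02)]),1).astype(np.uint8),np.ones((3,3)))>0
    g=lambda x,y,a:np.vstack([f(x,y,a),cyl(x,y,zb+.081,zb+.105,.017)])
    return [fit(v,m,g,[x,y,a]) for a in w0]
E
python3 - <<'E'
from h import *
q,v=wsnap(); print(bodyfit(q,v,.406,-.213,.004,[.4,.6,.8],'blue'))
a=snapshot('side'); print(bodyfit(a,a,.406,-.213,.004,[.4,.6,.8],'blue'))
a=snapshot('top'); print(bodyfit(a,a,.406,-.213,.004,[.4,.6,.8],'blue'))
E
```

```text
[(array([ 0.4048, -0.2138,  0.6104]), np.float64(0.931)), (array([ 0.405 , -0.2138,  0.606 ]), np.float64(0.932)), (array([ 0.4047, -0.2139,  0.6243]), np.float64(0.93))]
[(array([ 0.4062, -0.2143,  0.6553]), np.float64(0.926)), (array([ 0.4062, -0.2143,  0.6556]), np.float64(0.926)), (array([ 0.4062, -0.2144,  0.6646]), np.float64(0.926))]
[(array([ 0.3921, -0.2309,  0.1848]), np.float64(0.63)), (array([ 0.396 , -0.2324,  0.8663]), np.float64(0.553)), (array([ 0.3891, -0.2328,  1.1536]), np.float64(0.548))]
```

Request:
{"api": "move_arm", "payload": {
  "motion": [0.4,4,-0.2,0,0.8,8,-0.4,0,0.8,12,-0.4,0,0.8,15,-0.4,0,0.8,18,-0.4,0,0.8,20,-0.4,0,0.8,21,-0.4,0,0.8,21,-0.4,0]
}}

```text
time: 4.92
eef_pos: [0.4055, -0.2132, 0.081]
orientation: [-1.568, 0.003, -0.001]
force: [0.3, -1.1, -0.5]
finger_gap: 0.0878
```

Request:
{"api": "move_arm", "payload": {
  "motion": [0,0,0,0,0,0,0,0,0,0,0,0,0,0,0,0,0,0,0,0],
  "hand": 0
}}

```text
time: 5.33
eef_pos: [0.4064, -0.2143, 0.0833]
orientation: [-1.572, -0.001, -0.002]
force: [-0.1, -0.6, 0.1]
finger_gap: 0.0567
```

Request:
{"api": "move_arm", "payload": {
  "motion": [0,0,0,0,0,0,0,0,0,0,0,0,0,0,0,0,0,0,0,0,0,0,0,0]
}}

```text
time: 5.83
eef_pos: [0.4062, -0.2141, 0.0828]
orientation: [-1.571, -0.0, -0.002]
force: [0.8, 1.3, 1.2]
finger_gap: 0.0332
```

Request:
{"api": "move_arm", "payload": {
  "motion": [0,-1,0,0,0,-3,0,0,0,-4,2,0.1,0,-4,5,0.2,0,-4,8,0.3,0,-4,11,0.4,0,-4,14,0.5,0,-4,16,0.58]
}}

```text
time: 6.5
eef_pos: [0.4056, -0.0519, 0.1225]
orientation: [-1.571, 0.002, -0.586]
force: [-0.3, -0.6, -2.6]
finger_gap: 0.0332
```

```bash
python3 - <<'E'
from h import *
plan([.40,-.04,.0795],.931);s=state();print(s['eef_pos'],s['force'],s['finger_gap'],s['time'])
q,v=wsnap();a=snapshot('side')
p=s['eef_pos']
o=p[2]-.083
for A,B in((q,v),(a,a)):
  try: print(bodyfit(A,B,p[0],p[1],.004+o,[-.1,.1],'blue'))
  except Exception as e: print(e)
E
```

```text
shift cm [-1.12  4.3   0.68] turn 0.054 cur jaw 0.985 j6 -1.404
[ 0.40558859 -0.05192851  0.12245612] [-0.34715497 -0.555944   -2.64632321] 0.0331532142647188 6.5
[(array([ 0.4026, -0.0509, -0.0382]), np.float64(0.834)), (array([ 0.4031, -0.0512, -0.0237]), np.float64(0.835))]
[(array([ 0.402 , -0.0548,  0.0402]), np.float64(0.58)), (array([ 0.4024, -0.055 ,  0.0224]), np.float64(0.579))]
```

Request:
{"api": "move_arm", "payload": {
  "motion": [0,2,0,0,0,3.5,0,0,0,4.1,0,0,0,4.3,0,0,0,4.35,0,0,0,4.35,0,0]
}}

```text
time: 7.1
eef_pos: [0.4068, -0.0546, 0.0796]
orientation: [-1.571, -0.001, -0.582]
force: [-0.8, -1.3, -2.6]
finger_gap: 0.0327
```

Request:
{"api": "move_arm", "payload": {
  "motion": [0,0,0,0,0,0,0,0,0,0,0,0,0,0,0,0,0,-4,0,0,0,-8,0,0,0,-12,0,0,0,-14,0,0],
  "hand": 1
}}

```text
time: 7.77
eef_pos: [0.4073, -0.0545, 0.2237]
orientation: [-1.57, -0.006, -0.581]
force: [0.6, 0.4, -0.3]
finger_gap: 0.084
```

```bash
python3 - <<'E'
from h import *
plan([.472,.1405,.2],1.571);s=state();print(s['eef_pos'],s['force'],s['finger_gap'],s['time'])
a=snapshot('side'); print(bodyfit(a,a,.405,-.052,0,[-.1,.1],'blue'))
print(bodyfit(a,a,.472,.1405,.008,[-.1,.1],'red'))
E
```

```text
shift cm [-5.32  2.35 19.84] turn -0.582 cur jaw 0.989 j6 -1.412
[ 0.40729669 -0.05446438  0.22365908] [ 0.56249663  0.43529337 -0.29887846] 0.08397837961440911 7.7667
[(array([ 0.4068, -0.0556, -0.0184]), np.float64(0.916)), (array([ 0.407 , -0.0556,  0.0016]), np.float64(0.915))]
[(array([0.4381, 0.1069, 1.2537]), np.float64(0.377)), (array([ 0.4374,  0.1034, -0.3218]), np.float64(0.376))]
```

Request:
{"api": "move_arm", "payload": {
  "motion": [-1.3,0,5,-0.1,-2.6,0,10,-0.2,-4,0,15,-0.3,-5.3,0,19.8,-0.42,-5.3,0,19.8,-0.54,-5.3,0,19.8,-0.58,-5.3,0,19.8,-0.58]
}}

```text
time: 8.4
eef_pos: [0.4709, 0.142, 0.2187]
orientation: [-1.571, 0.001, 0.003]
force: [-0.1, -0.2, -0.2]
finger_gap: 0.0883
```

```bash
python3 - <<'E'
from h import *
plan([.472,.1405,.087],1.571);s=state();print(s['eef_pos'],s['time'])
q,v=wsnap()
m=capmask(q,v,[.472,.14,.1],'red')
print('red cap',m.sum(),fit(v,m,lambda x,y:cyl(x,y,.088,.112,.017),[.473,.14]))
print([(np.round(d['xyz'],3),d['confidence']) for d in tip_of(q,'red_cap')])
E
```

```text
shift cm [ 0.12 13.17 -0.15] turn 0.003 cur jaw 1.574 j6 -1.522
[0.47090494 0.14201098 0.21869444] 8.4
red cap 1293 (array([0.4714, 0.1398]), np.float64(0.97))
[(array([0.477, 0.14 , 0.104]), 0.75), (array([0.474, 0.136, 0.013]), 0.47), (array([ 0.409, -0.049,  0.056]), 0.41)]
```

Request:
{"api": "move_arm", "payload": {
  "motion": [0.1,4,-0.2,0,0.1,8,-0.2,0,0.1,11,-0.2,0,0.1,12.6,-0.2,0,0.1,13.1,-0.2,0,0.1,13.2,-0.2,0,0.1,13.2,-0.2,0]
}}

```text
time: 9.08
eef_pos: [0.4725, 0.1377, 0.0881]
orientation: [-1.571, -0.001, -0.004]
force: [0.2, 0.6, -0.4]
finger_gap: 0.0881
```

Request:
{"api": "move_arm", "payload": {
  "motion": [0,0,0,0,0,0,0,0,0,0,0,0,0,0,0,0,0,0,0,0,0,0,0,0,0,0,0,0,0,0,0,0],
  "hand": 0
}}

```text
time: 9.75
eef_pos: [0.472, 0.1384, 0.0873]
orientation: [-1.571, 0.0, -0.002]
force: [1.1, 0.3, 0.7]
finger_gap: 0.037
```

Request:
{"api": "move_arm", "payload": {
  "motion": [0,0,0,0,0,-1,0,0,0,-2,0,0,0,-4,0,0,0,-8,0,0,0,-12,0,0,0,-12,0,0]
}}

```text
time: 10.33
eef_pos: [0.4744, 0.1386, 0.2137]
orientation: [-1.57, -0.012, -0.002]
force: [0.7, -0.2, -1.9]
finger_gap: 0.0332
```

```bash
python3 - <<'E'
from h import *
plan([.407,-.2195,.0835],1.571);s=state();print(s['eef_pos'],s['force'],s['finger_gap'],s['time'])
q,v=wsnap();save(q,'w3')
h=cv2.cvtColor(q['color'],cv2.COLOR_RGB2HSV)
E
```

```text
shift cm [ -6.83  12.92 -35.82] turn -0.002 cur jaw 1.569 j6 -1.525
[0.47435203 0.13857118 0.21370424] [ 0.68226397 -0.24025393 -1.9093993 ] 0.03315494916259006 10.3333
```

View pics/w3.png

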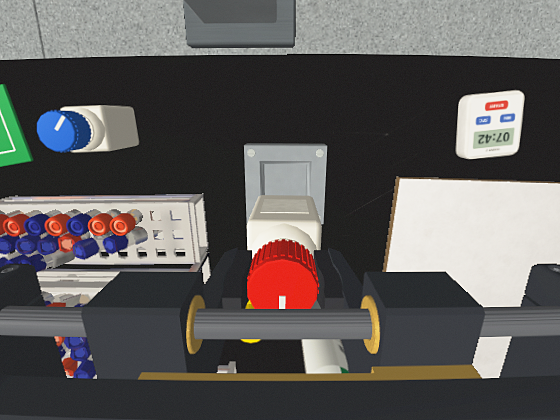

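The red bottle hangs straight in the jaws at (283,250), the empty well is at (285,178), and the blue bottle is parked at (90,130). Carrying red to the pad.

Request:
{"api": "move_arm", "payload": {
  "motion": [-0.7,0,-3,0,-1.4,0,-7,0,-2.2,0,-11,0,-3,0,-15,0,-3.8,0,-19,0,-4.6,0,-23,0,-5.3,0,-27,0,-6,0,-31,0]
}}

```text
time: 11.05
eef_pos: [0.41, -0.173, 0.2058]
orientation: [-1.569, 0.002, -0.002]
force: [0.7, 0.5, -3.2]
finger_gap: 0.0333
```

Request:
{"api": "move_arm", "payload": {
  "motion": [-0.4,3,-3,0,-0.5,6,-4.8,0,-0.5,8,-4.8,0,-0.5,8,-4.8,0,-0.5,8,-4.8,0]
}}

```text
time: 11.47
eef_pos: [0.4056, -0.2189, 0.1261]
orientation: [-1.568, 0.003, -0.002]
force: [-0.2, 0.7, -1.6]
finger_gap: 0.0328
```

```bash
python3 - <<'E'
from h import *
plan([.407,-.2195,.0835],1.571);s=state();print(s['eef_pos'],s['force'],s['finger_gap'],s['time'])
E
```

```text
shift cm [ 0.15  4.26 -0.08] turn -0.002 cur jaw 1.569 j6 -2.321
[ 0.40560519 -0.21885415  0.1260903 ] [-0.1820665   0.65702747 -1.62333314] 0.03283570159845342 11.4667
```

Request:
{"api": "move_arm", "payload": {
  "motion": [0.1,2,0,0,0.1,3.4,0,0,0.1,4,0,0,0.1,4.2,0,0,0.1,4.3,0,0,0.1,4.3,0,0]
}}

```text
time: 11.97
eef_pos: [0.4078, -0.2196, 0.0851]
orientation: [-1.572, -0.001, -0.001]
force: [-0.3, -0.2, -1.8]
finger_gap: 0.0333
```

Request:
{"api": "move_arm", "payload": {
  "motion": [0,0,0,0,0,0,0,0,0,0,0,0,0,0,0,0,0,0,0,0,0,-4,0,0,0,-8,0,0,0,-12,0,0],
  "hand": 1
}}

```text
time: 12.63
eef_pos: [0.407, -0.2192, 0.2058]
orientation: [-1.57, 0.001, -0.002]
force: [0.5, -1.3, 0.5]
finger_gap: 0.0845
```

```bash
python3 - <<'E'
from h import *
plan([.407,-.0555,.2],.971);s=state();print(s['eef_pos'],s['force'],s['finger_gap'],s['time'])
a=snapshot('side')
print(bodyfit(a,a,.407,-.2195,.004,[-.1,.1],'red'))
q,v=wsnap()
m=capmask(q,v,[.407,-.0555,.092],'blue');print('cap',m.sum(),fit(v,m,lambda x,y:cyl(x,y,.081,.105,.017),[.407,-.0555]))
m=capmask(q,v,[.407,-.2195,.096],'red');print('red',m.sum(),fit(v,m,lambda x,y:cyl(x,y,.084,.108,.017),[.407,-.2195]))
E
```

```text
shift cm [-0.03  0.59 16.37] turn 0.598 cur jaw 1.569 j6 -2.32
[ 0.40695103 -0.21923913  0.20577745] [ 0.52989951 -1.31728964  0.53082009] 0.08445620057331775 12.6333
[(array([ 0.4089, -0.2186, -0.0685]), np.float64(0.901)), (array([ 0.4087, -0.219 , -0.0261]), np.float64(0.904))]
cap 1599 (array([ 0.4065, -0.054 ]), np.float64(0.943))
red 1326 (array([ 0.4077, -0.2185]), np.float64(0.968))
```

Request:
{"api": "move_arm", "payload": {
  "motion": [0,0,3,0,0,0,7,0,0,0,11,0,0,0,14,0,0,0,16.4,0,0,0,16.4,0,0,0,16.4,0]
}}

```text
time: 13.32
eef_pos: [0.4074, -0.0548, 0.2038]
orientation: [-1.571, 0.001, 0.001]
force: [-0.2, 0.4, -0.6]
finger_gap: 0.0882
```

```bash
python3 - <<'E'
from h import *
plan([.4065,-.055,.079],1.571);s=state();print(s['eef_pos'],s['time'])
q,v=wsnap()
m=capmask(q,v,[.407,-.0555,.092],'blue');print('cap',m.sum(),fit(v,m,lambda x,y:cyl(x,y,.081,.105,.017),[.407,-.0555]))
print(bodyfit(q,v,.4065,-.055,0,[-.1,.1],'blue'))
a=snapshot('side');print(bodyfit(a,a,.4065,-.055,0,[-.1,.1],'blue'))
# cap line direction vs world
m=cv2.erode(m.astype(np.uint8),np.ones((3,3)))>0
h=cv2.cvtColor(q['color'],cv2.COLOR_RGB2HSV); l=m&(h[:,:,1]<110); yx=np.argwhere(l)
w=unproj(v,yx[:,::-1],.105)[:,:2]; print('line',len(w),w.mean(0), np.linalg.svd(w-w.mean(0))[2][0])
# empty stand
g=q['color'].max(2)>70; b=blob(g,proj(v,[.435,.11,.026])[0]); print('stand',b.sum(),fit(v,b,lambda x,y,w:box(x,y,0,.026,.046,w),[.473,.14,0.]))
E
```

```text
shift cm [-0.08 12.48 -0.02] turn 0.0 cur jaw 1.571 j6 -1.995
[ 0.40742327 -0.05476646  0.20379957] 13.3167
cap 1364 (array([ 0.4062, -0.0544]), np.float64(0.968))
[(array([ 0.4059, -0.0548,  0.0164]), np.float64(0.935)), (array([ 0.4061, -0.0545,  0.0381]), np.float64(0.933))]
[(array([ 0.4068, -0.0554, -0.0138]), np.float64(0.917)), (array([ 0.4067, -0.0555, -0.0324]), np.float64(0.916))]
line 67 [ 0.39933152 -0.04864321] [ 0.76684359 -0.64183402]
stand 48878 (array([ 0.4727,  0.1414, -0.0155]), np.float64(0.124))
```

Measured: the bottle yaw is about 0 and the cap's white line points to 2.44 rad, so cap_turn is about 2.44. Gripping the blue cap and lifting.

Request:
{"api": "move_arm", "payload": {
  "motion": [-0.1,4,0,0,-0.1,8,0,0,-0.1,10.5,0,0,-0.1,12,0,0,-0.1,12.4,0,0,-0.1,12.4,0,0,-0.1,12.4,0,0]
}}

```text
time: 14.0
eef_pos: [0.4071, -0.0563, 0.0808]
orientation: [-1.571, -0.001, -0.003]
force: [-0.1, -0.4, 0.1]
finger_gap: 0.0878
```

Request:
{"api": "move_arm", "payload": {
  "motion": [0,0,0,0,0,0,0,0,0,0,0,0,0,0,0,0,0,0,0,0,0,0,0,0,0,0,0,0,0,0,0,0],
  "hand": 0
}}

```text
time: 14.67
eef_pos: [0.4067, -0.0555, 0.0803]
orientation: [-1.571, -0.0, -0.002]
force: [0.2, -0.0, -0.0]
finger_gap: 0.0371
```

Request:
{"api": "move_arm", "payload": {
  "motion": [0,0,0,0,0,0,0,0,0,-2,0,0,0,-5,0,0,0,-8,0,0,0,-9,0,0]
}}

```text
time: 15.17
eef_pos: [0.4075, -0.0559, 0.1733]
orientation: [-1.573, -0.004, -0.002]
force: [0.9, -0.4, -2.8]
finger_gap: 0.0333
```

```bash
python3 - <<'E'
from h import *
plan([.4728,.141,.15],1.571-.016);s=state();print(s['eef_pos'],s['force'],s['finger_gap'],s['time'])
E
```

```text
shift cm [ 6.49  2.32 19.71] turn 0.014 cur jaw 1.569 j6 -1.995
[ 0.40750612 -0.05590407  0.17332823] [ 0.92993481 -0.38250215 -2.76797674] 0.0333439834915537 15.1667
```

Request:
{"api": "move_arm", "payload": {
  "motion": [1.2,0,3.5,0,2.5,0,7.5,0,3.8,0,11.5,0,5.2,0,15.5,0,6.2,0,18.5,0.01,6.6,0,19.6,0.015,6.6,0,19.6,0.015,6.6,0,19.6,0.015]
}}

```text
time: 15.83
eef_pos: [0.4725, 0.1406, 0.1696]
orientation: [-1.571, 0.002, -0.015]
force: [-0.2, -0.1, -4.4]
finger_gap: 0.0329
```

```bash
python3 - <<'E'
from h import *
plan([.4728,.141,.12],1.571-.016);s=state();print(s['eef_pos'],s['force'],s['finger_gap'],s['time'])
q,v=wsnap();save(q,'w4')
zb=s['eef_pos'][2]-.0803
m=capmask(q,v,[.4728,.141,zb+.092],'blue');print('cap',m.sum(),fit(v,m,lambda x,y:cyl(x,y,zb+.081,zb+.105,.017),[.4728,.141]))
print('body',bodyfit(q,v,.4728,.141,zb,[-.1,.1],'blue'))
for n in('side','top'):
  a=snapshot(n);print(n,bodyfit(a,a,.4728,.141,zb,[0.],'blue'),[ (np.round(d['xyz'],4),round(d['confidence'],2)) for d in tip_of(a,'stand_well')])
# predicted corners of the stand & well
print(proj(v,box(.473,.141,.026,.026,.046,-.016)[:4]).round(1).tolist(),proj(v,box(.473,.141,.026,.026,.029,-.016)[:4]).round(1).tolist())
E
```

```text
shift cm [0.03 4.96 0.05] turn 0.001 cur jaw 1.556 j6 -1.507
[0.47254062 0.1405511  0.16961681] [-0.22014472 -0.13626733 -4.39286964] 0.032940447310133306 15.8333
cap 4355 (array([0.4706, 0.14  ]), np.float64(0.877))
body [(array([0.4648, 0.1403, 0.0429]), np.float64(0.811)), (array([0.4648, 0.14  , 0.0081]), np.float64(0.812))]
side [(array([0.463 , 0.1213, 0.3597]), np.float64(0.602))] [(array([0.473 , 0.1431, 0.0047]), 0.76), (array([0.6153, 0.1881, 0.0007]), 0.3)]
top [(array([0.4768, 0.145 , 0.0673]), np.float64(0.386))] [(array([0.4738, 0.1423, 0.0064]), 0.62), (array([ 0.411 , -0.2148,  0.0535]), 0.19)]
[[326.9, 242.0], [239.9, 242.0], [236.0, 154.1], [331.0, 154.1]] [[311.3, 226.9], [255.5, 226.9], [254.0, 171.5], [313.0, 171.5]]
```

View pics/w4.png

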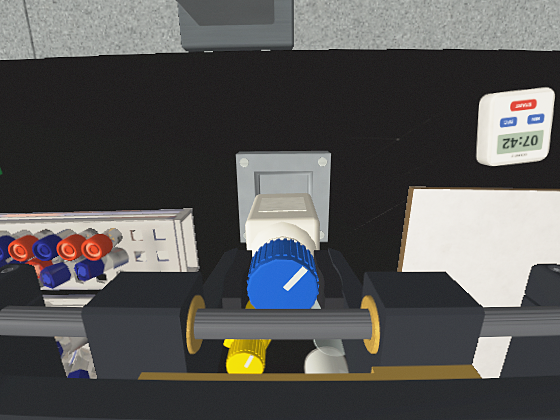

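The bottle hangs upright above the well. The stand's near edge is at (236–330,152), against a prediction of 154, and the bottle's sides are parallel to the stand. Inserting in two stages.

Request:
{"api": "move_arm", "payload": {
  "motion": [0,2,0,0,0,4,0,0,0,5.2,0,0,0,6,0,0,0,6.5,0,0,0,6.9,0,0,0,7.2,0,0,0,7.2,0,0]
}}

```text
time: 16.75
eef_pos: [0.4731, 0.1403, 0.0982]
orientation: [-1.571, -0.0, -0.017]
force: [0.3, 0.7, -2.3]
finger_gap: 0.0333
```

Request:
{"api": "move_arm", "payload": {
  "motion": [0,0.3,0,0,0,0.6,0,0,0,0.8,0,0,0,0.9,0,0,0,1,0,0,0,1,0,0]
}}

```text
time: 17.25
eef_pos: [0.4731, 0.1404, 0.0884]
orientation: [-1.571, -0.0, -0.017]
force: [-0.4, -0.3, -0.5]
finger_gap: 0.0333
```

```bash
python3 - <<'E'
from h import *
s=state();print(s['eef_pos'],s['force'],s['torque'],s['finger_gap'],s['time'],s['joint_positions'][5])
a=snapshot('side')
for t in('blue_mid','blue_cap_mid','red_mid'):print(t,[(np.round(d['xyz'],4),round(d['confidence'],2)) for d in tip_of(a,t)])
cv2.imwrite('pics/s2.png',cv2.resize(a['color'][150:320,190:330],None,fx=3.5,fy=3.5,interpolation=2)[:,:,::-1])
E
```

```text
[0.47308913 0.14040024 0.08838878] [-0.44693828 -0.29736647 -0.49577827] [0.00130056 0.11075171 0.02039013] 0.03331578025501951 17.25 -1.5060387208376875
blue_mid [(array([ 0.7396, -0.3824,  0.0505]), 0.66), (array([0.6069, 0.1051, 0.0497]), 0.61), (array([0.4761, 0.1417, 0.0602]), 0.56), (array([0.4727, 0.1403, 0.0994]), 0.41)]
blue_cap_mid [(array([ 0.7493, -0.3816,  0.0902]), 0.65), (array([ 0.7205, -0.2457,  0.0934]), 0.54), (array([0.4723, 0.1405, 0.0993]), 0.49), (array([0.6046, 0.1056, 0.0959]), 0.46)]
red_mid [(array([ 0.4089, -0.2209,  0.0558]), 0.85)]
```

View pics/s2.png

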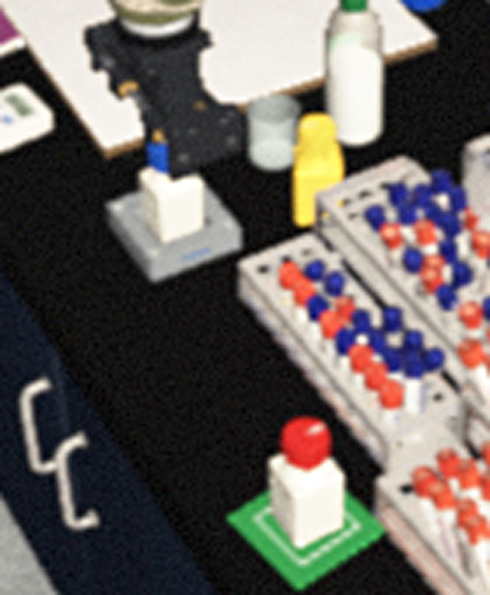

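The crop shows the blue bottle in the well, with its cap in the jaws at (157,155), and the red bottle upright inside the pad's outline at (305,495). The weight is now on the floor (force z −0.5 N), so I screw clockwise.

Request:
{"api": "move_arm", "payload": {
  "motion": [0,0.01,0,0.1,0,0.01,0,0.2,0,0.02,0,0.3,0,0.02,0,0.4,0,0.03,0,0.5,0,0.03,0,0.6,0,0.04,0,0.7,0,0.04,0,0.8]
}}

```text
time: 18.12
eef_pos: [0.4735, 0.1404, 0.0881]
orientation: [-1.57, -0.001, -0.822]
force: [0.7, -0.1, -2.4]
finger_gap: 0.0331
```

```bash
cat > r.py <<'E'
from h import *
s=state();p,Rm=tool(s);print(np.round(s['eef_pos'],4),'F',np.round(s['force'],2),'T',np.round(s['torque'],3),'gap',s['finger_gap'],'t',s['time'],'j6',s['joint_positions'][5],'turned',(1.556-np.arctan2(Rm[1,2],Rm[0,2]))%6.2832)
E
python3 r.py
```

```text
[0.4735 0.1404 0.0881] F [ 0.72 -0.1  -2.39] T [ 0.042 -0.205 -0.002] gap 0.0331164976715335 t 18.1167 j6 -0.7011404647410423 turned 0.8069273051623347
```

Request:
{"api": "move_arm", "payload": {
  "motion": [0,0.01,0,0.1,0,0.01,0,0.2,0,0.02,0,0.3,0,0.02,0,0.4,0,0.03,0,0.5,0,0.03,0,0.6,0,0.04,0,0.7,0,0.04,0,0.8]
}}

```text
time: 18.78
eef_pos: [0.4737, 0.1404, 0.0878]
orientation: [-1.569, 0.0, -1.622]
force: [0.7, 0.0, -1.0]
finger_gap: 0.0334
```

```bash
python3 r.py
```

```text
[0.4737 0.1404 0.0878] F [ 0.67  0.03 -0.96] T [-0.034 -0.252 -0.009] gap 0.03340175726496608 t 18.7833 j6 0.09888107198092196 turned 1.6069816319419106
```

Request:
{"api": "move_arm", "payload": {
  "motion": [0,0.01,0,0.1,0,0.01,0,0.2,0,0.02,0,0.3,0,0.02,0,0.4,0,0.02,0,0.5,0,0.03,0,0.6,0,0.03,0,0.6]
}}

```text
time: 19.37
eef_pos: [0.4735, 0.1404, 0.0874]
orientation: [-1.57, 0.001, -2.22]
force: [0.9, 1.0, 0.7]
finger_gap: 0.0331
```

```bash
python3 r.py
```

```text
[0.4735 0.1404 0.0874] F [0.9  1.02 0.7 ] T [ 0.125  0.007 -0.012] gap 0.03306250217120569 t 19.3667 j6 0.6974807112322026 turned 2.2055983899899756
```

Request:
{"api": "move_arm", "payload": {
  "motion": [0,0,0,0.05,0,0.01,0,0.1,0,0.01,0,0.15,0,0.01,0,0.15]
}}

```text
time: 19.7
eef_pos: [0.4735, 0.1404, 0.0873]
orientation: [-1.57, 0.001, -2.366]
force: [0.6, 0.6, -0.1]
finger_gap: 0.0328
```

```bash
python3 r.py
```

```text
[0.4735 0.1404 0.0873] F [ 0.64  0.59 -0.07] T [ 0.04  -0.113 -0.021] gap 0.03277657338565973 t 19.7 j6 0.8427643762619238 turned 2.3508785266933145
```

Request:
{"api": "move_arm", "payload": {
  "motion": [0,0,0,0.05,0,0,0,0.1,0,0,0,0.1]
}}

```text
time: 19.95
eef_pos: [0.4734, 0.1404, 0.0873]
orientation: [-1.57, 0.001, -2.465]
force: [1.6, 1.1, 0.4]
finger_gap: 0.0331
```

```bash
python3 r.py
```

```text
[0.4734 0.1404 0.0873] F [1.62 1.06 0.44] T [-0.002 -0.111 -0.031] gap 0.033057801960463214 t 19.95 j6 0.9422104199515918 turned 2.450290857890221
```

Request:
{"api": "move_arm", "payload": {
  "motion": [0,0,0,0.05,0,0,0,0.1,0,0,0,0.1]
}}

```text
time: 20.2
eef_pos: [0.4734, 0.1404, 0.0873]
orientation: [-1.57, 0.001, -2.565]
force: [1.9, 1.6, 0.3]
finger_gap: 0.0332
```

```bash
python3 r.py
```

```text
[0.4734 0.1404 0.0873] F [1.89 1.6  0.28] T [ 0.204 -0.182  0.092] gap 0.03324145736715112 t 20.2 j6 1.0416966342366687 turned 2.5497248334621734
```

Request:
{"api": "move_arm", "payload": {
  "motion": [0,0,0,0.05,0,0,0,0.1,0,0,0,0.1]
}}

```text
time: 20.45
eef_pos: [0.4729, 0.1406, 0.0872]
orientation: [-1.571, 0.0, -2.664]
force: [0.3, 2.7, 1.9]
finger_gap: 0.0331
```

```bash
python3 r.py
```

```text
[0.4729 0.1406 0.0872] F [0.3  2.72 1.88] T [0.445 0.146 0.316] gap 0.03314781317332898 t 20.45 j6 1.1411904506081585 turned 2.6489819310020697
```

Torque about z is rising, so I turn a little further to confirm the stop.

Request:
{"api": "move_arm", "payload": {
  "motion": [0,0,0,0.05,0,0,0,0.1,0,0,0,0.1]
}}

```text
time: 20.7
eef_pos: [0.4733, 0.1406, 0.0873]
orientation: [-1.571, 0.001, -2.764]
force: [2.7, 2.7, 1.9]
finger_gap: 0.0333
```

```bash
python3 r.py
```

```text
[0.4733 0.1406 0.0873] F [2.74 2.73 1.94] T [ 0.549 -0.152  0.245] gap 0.03333737949992588 t 20.7 j6 1.2412613230286789 turned 2.7492019484097043
```

Request:
{"api": "move_arm", "payload": {
  "motion": [0,0,0,0.05,0,0,0,0.1,0,0,0,0.1]
}}

```text
time: 20.95
eef_pos: [0.4735, 0.1405, 0.0873]
orientation: [-1.571, 0.001, -2.864]
force: [2.5, 4.3, 1.6]
finger_gap: 0.0333
```

```bash
python3 r.py
python3 - <<'E'
from h import *
q,v=wsnap();save(q,'w5')
E
```

```text
[0.4735 0.1405 0.0873] F [2.51 4.28 1.61] T [ 0.473 -0.346  0.463] gap 0.033330573101630435 t 20.95 j6 1.3410141744469277 turned 2.848913670375582
```

View pics/w5.png

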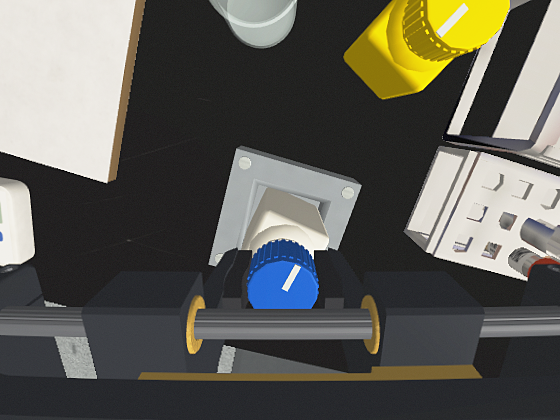

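In w5 the cap's line at (285,291)→(297,266) has turned relative to the jaws compared with w4, so the grip slipped after the stop was reached. I measure the line angle, back off 1.7 rad (a quarter turn plus half the well slack), and measure again.

```bash
cat > l.py <<'E'
from h import *
q,v=wsnap(); X=[.473,.1405,.1]
m=capmask(q,v,X,'blue'); I=q['color'].astype(int); l=cv2.erode(m.astype(np.uint8),np.ones((5,5))).astype(bool)&(I[:,:,0]>150)
n,L,st,_=cv2.connectedComponentsWithStats(l.astype(np.uint8)); l=L==1+st[1:,4].argmax()
yx=np.argwhere(l); w=unproj(v,yx[:,::-1],.112)[:,:2]; c=w.mean(0); d=np.linalg.svd(w-c)[2][0]
if d@(c-np.array(X[:2]))<0: d=-d
print('px',yx.mean(0)[::-1].round(1),len(w),'line angle',round(np.arctan2(d[1],d[0]),3),'alt from centre',np.arctan2(*(c-np.array([.4732,.1405]))[::-1]).round(3))
# body top edge: fit yaw of the bottle
h=cv2.cvtColor(q['color'],cv2.COLOR_RGB2HSV)
b=(h[:,:,1]<45)&(h[:,:,2]>150)&(I[:,:,0]>I[:,:,2])
roi=cv2.dilate(hull(v,cyl(.473,.1405,.026,.08,.034),1).astype(np.uint8),np.ones((3,3)))>0
B=cv2.morphologyEx((b&roi).astype(np.uint8),2,np.ones((3,3)))>0
h0=m|B
print('body px',B.sum(),[fit(v,h0,lambda x,y,a:np.vstack([box(x,y,.026,.074,.0212,a),cyl(x,y,.089,.113,.017)]),[.473,.1405,a]) for a in(-.15,.1)])
E
python3 l.py
```

```text
px [291.  277.2] 184 line angle -0.178 alt from centre -0.349
body px 1998 [(array([ 0.4725,  0.1406, -0.0034]), np.float64(0.711)), (array([0.4725, 0.1402, 0.2291]), np.float64(0.709))]
```

Request:
{"api": "move_arm", "payload": {
  "motion": [0,0,0,-0.1,0,-0.01,0,-0.2,0,-0.01,0,-0.3,0,-0.02,0,-0.4,0,-0.02,0,-0.5,0,-0.03,0,-0.6,0,-0.03,0,-0.7,0,-0.04,0,-0.8]
}}

```text
time: 21.72
eef_pos: [0.473, 0.1403, 0.0876]
orientation: [-1.571, 0.0, -2.059]
force: [1.3, 2.0, 4.8]
finger_gap: 0.0333
```

Request:
{"api": "move_arm", "payload": {
  "motion": [0,0,0,-0.1,0,-0.01,0,-0.2,0,-0.01,0,-0.3,0,-0.02,0,-0.4,0,-0.02,0,-0.55,0,-0.03,0,-0.7,0,-0.04,0,-0.85,0,-0.04,0,-0.9]
}}

```text
time: 22.38
eef_pos: [0.472, 0.1401, 0.0877]
orientation: [-1.573, 0.001, -1.158]
force: [-0.8, 1.0, 5.5]
finger_gap: 0.033
```

Request:
{"api": "move_arm", "payload": {
  "motion": [0,0,0,0,0,0,0,0]
}}

```text
time: 22.55
eef_pos: [0.4724, 0.1402, 0.0878]
orientation: [-1.572, 0.0, -1.169]
force: [-1.7, 1.1, 4.8]
finger_gap: 0.0331
```

```bash
python3 r.py; python3 l.py; python3 - <<'E'
from h import *
q,v=wsnap();I=q['color'][130:330,170:410];cv2.imwrite('pics/w6.png',cv2.resize(I,None,fx=3,fy=3,interpolation=2)[:,:,::-1])
a=snapshot('side');print(bodyfit(a,a,.407,-.2195,.004,[0.],'red'),[(np.round(d['xyz'],3),round(d['confidence'],2)) for d in tip_of(a,'blue_mid')+tip_of(a,'red_mid')])
E
```

```text
[0.4724 0.1402 0.0878] F [-1.68  1.09  4.84] T [ 0.095  0.391 -0.037] gap 0.03313947065054546 t 22.55 j6 -0.3539785376175261 turned 1.1541838404540063
px [291.5 278.1] 184 line angle 1.495 alt from centre 1.669
body px 2163 [(array([ 0.4695,  0.1404, -0.0635]), np.float64(0.698)), (array([0.4708, 0.1392, 0.1626]), np.float64(0.717))]
[(array([ 0.409 , -0.2194,  0.0116]), np.float64(0.899))] [(array([ 0.74 , -0.378,  0.047]), 0.68), (array([0.606, 0.108, 0.052]), 0.67), (array([0.476, 0.141, 0.059]), 0.66), (array([ 0.408, -0.218,  0.056]), 0.97), (array([0.472, 0.14 , 0.1  ]), 0.72)]
```

View pics/w6.png

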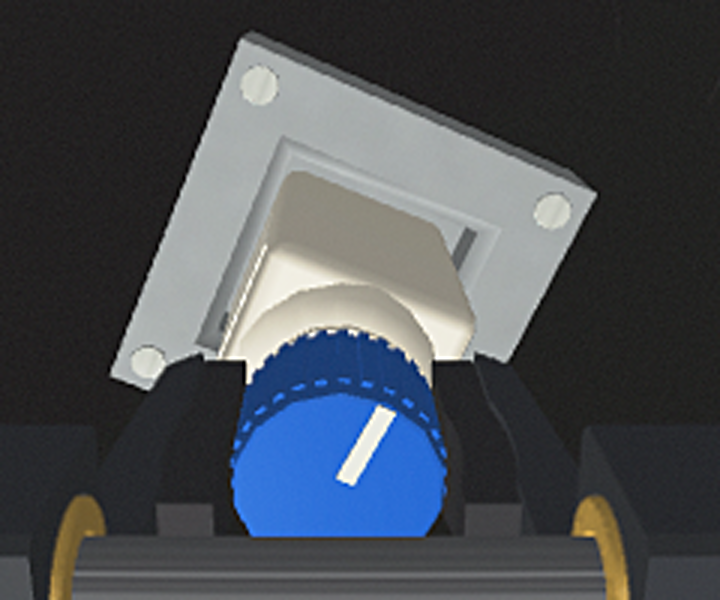

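The cap line moved from −0.18 rad at the stop, with the bottle twisted against the well wall at about −0.15, to 1.495 rad. In the crop the bottle's upper edge (295,172)→(440,225) is within about 3° of the stand's edge, so cap_turn is about 1.46 (bounds 1.35–1.65). Everything is still and gripped, so I hand in.

```bash
python3 -c "
from cell import *
print(max(abs(v) for v in state()['joint_vel'])); print(close_job())"
```

```text
0.005458912401552579
the job is handed in; nothing more can be done
None
```

The bottles are exchanged, the blue cap was screwed down to its stop and backed off about a quarter turn, and the job is handed in with the jaws still gripping it. No verdict was reported, so the results below come from my own checks.

**Exchange:** I parked blue on the bare bench, carried red to the pad, then set blue into the well.
- **Red bottle:** it stands upright about 2 mm from the pad's centre.
- **Blue bottle:** it is seated in the well; one camera fit put the bottle's mid-point at z 0.059–0.060, where 0.060 is full depth.

**Screwing down:** the torque rose to about 0.3–0.46 N m after roughly 2.5 rad and the grip then slipped, which means the stop was reached. The cap's line then read −0.18 rad, which fits a cap at its stop with the bottle twisted against the well wall.

**Backing off:** I turned the tool back 1.7 rad to allow for the well's slack, and the cap line moved 1.67 rad. Allowing for the bottle's twist, the cap is about 1.46 rad above its stop (bounds 1.35–1.65, allowed 1.27–1.87).

**At hand-in:** the arm was still, the gap was 33.1 mm on the cap, and the tool read about 5 N of light downward push.

**What disagreed or was not checked:**
- The automatic fit of the bottle's twist in the well was poor (overlap about 0.7), so I read the twist from the picture instead.
- The top-view body fits of the blue bottle, and some wrist- and side-view ones, were unusable and I ignored them.
- I did not measure the bystanders again at the end. The arm's path stayed clear of them, and I felt no unexpected contact.

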